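# Shut the loaded dry block heater and start it

## Task

Two dry block heaters stand open on the bench. With your fingertips, push the lid of the one that has tubes in its block fully shut, pushing on the outside of the lid only, and then press that heater's large start key. Pinch and lift nothing, touch neither the tubes nor the inside of the lid, don't press the two small setting keys, don't shift the heater on the bench, and leave the other heater and everything else as they are.

Things in the scene. Friction and masses are not known exactly. Their poses are not given: they have to be found in the camera images.
- bath_full: the dry block heater with tubes in its block: white housing 230 deep (x) x 170 wide (y) mm, deck 82 mm high, loose on rubber feet, about 1.8 kg. Origin: centre of its underside; +x points to its rear (hinge side). A control panel sloping 24.6 degrees runs from x -115, z 46 to x -45, z 78 mm: start key at the right as seen from the robot (its -y), display left
- lid_full (a joint): angle of that heater's lid in rad: 0 fully shut, about 1.57 standing upright, 1.85 fully back. Hinged along the rear of the deck; the stiff hinge keeps it at any angle (0.5 to 2.5 N at the front edge moves it shut)
- hinge_full (a point): middle of the lid's hinge axis, which runs along the heater's y; 98 mm behind the heater's origin, 86 mm above the bench. The lid is a hollow cover with a clear window: 132 mm from hinge to front edge, 158 mm wide, 34 mm tall; its outside (top) face lies 30 mm from the hinge axis, 116 mm above the bench when shut
- edge_full (a point): middle of the lid's front edge at its outside (top) face, where a hand would push; 132 mm from the hinge along the lid and 30 mm out. It moves with the lid; when the lid is shut it is 116 mm above the bench and 34 mm ahead (towards the panel) of the heater's origin
- inside_full: the white inner lining of that lid (window, inner skirts, and the seal along the rim that faces the deck); same origin and axes as the lid, that is at the hinge. Not to be touched
- tubes: the 25 small white-capped microtubes that sit in the block of bath_full; same origin as bath_full, cap tops 92 mm above the bench, 20 to 115 mm ahead of the hinge. Not to be touched
- keytop_full (a point): centre of the top of the start key of bath_full: dark round key 23 mm across, standing 9 mm proud of the sloping panel, at the panel's right end as seen from the robot (52 mm to its -y). It goes in square to the panel
- key_full (a joint): how far that start key is pressed in, in m: 0 to 0.005; fully in takes about 5 N, and it springs back
- setup_full (a joint): upper one of two small round setting keys (11 mm across, 4 mm proud) in the middle of the panel, 50 mm from the start key; m pressed (0 to 0.0025). Not to be pressed
- setdn_full (a joint): lower small setting key of bath_full, as setup_full. Not to be pressed
- bath_bare: the other dry block heater, the same in all its sizes but with an empty block (dark open wells); to be left alone with its lid open. Origin and axes as bath_full
- lid_bare (a joint): angle of the other heater's lid, as lid_full
- edge_bare (a point): middle of the front edge of the other heater's lid, as edge_full
- bottle: small glass bottle with a blue cap, 54 mm across, 105 mm high, between the heaters; origin at its foot
- tube_rack: white plastic rack with capped tubes, 70 x 200 x 104 mm, to the left; origin at the centre of its underside
- tip_box: pipette tip box, 85 x 122 x 69 mm, behind the heaters, in the middle; origin at the centre of its underside
- ice_bowl: dark blue bowl, 130 mm across, 85 mm high, to the right; origin at its foot
- timer: flat white timer, 62 x 68 x 14 mm, in front, between the heaters; origin at the centre of its underside
- pipette: pipette lying on the bench far to the left, 237 mm long along its x (tip at +122 mm), 29 mm high; origin under its body
- buffer: glass bottle with a blue cap, 76 mm across, 150 mm high, to the right; origin at its foot

How it is judged:
By the outcome, as a careful person would: the job done as asked, in the order asked, and still so for the second after the job is handed in, with the robot touching nothing.
It also fails if it takes over 45 s, if anything falls off the work surface, if the arm or the gripper's body presses on something with over 40 N, if the wrist force passes 120 N, or if a joint passes its speed limit or range.

## Robot

A 7-joint arm with a two-finger parallel gripper is mounted at the origin on the work surface. World frame = base frame: x ahead of the robot, y to its left, z up, the work surface at z = 0. Lengths are in m, angles in rad, forces in N, time in s.
With the tool pointing down it reaches from about 0.4 to 0.85 m from the base axis. Payload 4.5 kg.
Tool frame: the origin (TCP) lies on the centre line of the jaws, within the pads' length; the fingertips stand 11 mm ahead of it and the grasp point (between the pads) lies 8 mm behind it; z points along the fingers, y is the direction in which the jaws open and shut (so a half turn about z gives the same grasp; the last joint's range is limited). The gripper opens to 88 mm and grips with 3 to 60 N. Pads are 18 mm wide; open, the fingers measure 123 mm over their backs; the gripper's body (75 mm by 187 mm) begins 45 mm behind the grasp point.
Start: joints at [-1.299, 0.689, -0.195, 1.565, 0.157, 0.902, -0.215], TCP at [0.147, 0.607, 0.25] pointing down, gripper open.
Joint ranges: [-3.01, 3.01], [-0.46, 2.08], [-1.47, 1.51], [0.13, 2.56], [-1, 4.14], [0.04, 2.09], [-2.66, 2.66]. Speed limits (rad/s): [2.57, 2.57, 3.14, 3.14, 3.14, 3.14, 3.14].

## Interface

Orientations are given as a unit quaternion [x, y, z, w].
In Python, from plant import r, snapshot gives the robot as it stands.
- The arm moves only by the tool drive_tool, never from a script. Its argument "commands" is a list of rows, each an object of numbers: "wx", "wy", "wz": the turn, a rotation vector about the tool's x, y, z in rad; "dx", "dy", "dz": the shift along the tool's x, y, z in m; "claw": the opening, from 0 (shut) to 1 (fully open). A call has 1 to 12 rows; each row shifts and turns the commanded pose from where the row before left it, along the tool's axes as they then stand; what a row does not reach is not made up. A row lasts 1/10 s, in which the tool goes at most 50 mm and 8.59 degrees, less where a joint would pass 70% of its speed; a pose out of reach is approached as far as the arm can. A call is refused whole if a number of a shift passes 0.05 or a number of a turn 0.15, either way. A call with a gripper value outside its range is refused whole. The fingers move at their own pace and stop on an object; "grip_force" is the grip in N (left out, the last holds). Time passes only in rows, so rows that do not move let the fingers close. It gives the time, the measured TCP pose, the force and the opening at its end, in the units of the state.
- r.get_state(): the state, without advancing time (a new reading comes with each control period).
- snapshot(name): name is "side" or "top"; returns a dict with "color" (420x560x3 uint8, red, green, blue), "fx", "fy", "cx", "cy" (pixels), "world_to_cam" (4x4, takes a point from world to camera coordinates). Camera axes: x right, y up, looking along -z (the intrinsics and any distortion apply to the point x, -y, -z); pixel columns grow to the right and rows downward; lengths in m; the calibration is good to about 2 mm. A picture is of the moment at which its call begins. There is no depth.
- r.finish_job(): hands the job in, once; it reports no verdict.
The state is a dict: "clock": time; "q": joint angles; "qd": joint speeds; "joint_torque": joint torques, N m; "tool_pos": TCP position; "eef_rot": TCP orientation; "contact_force": force on the tool from outside, world axes, zero at the start; "moment": the same for the moment, N m; "opening": opening from 0.0 (shut) to 1.0 (fully open).
Only numpy, scipy, OpenCV 4.12 (cv2) and the standard library are available. Lean on these libraries where they do the work, as an engineer would, in place of code of your own. Each camera call takes 0.05 s, during which the arm holds its last target. There are 200 camera calls.

## Working session

There is one attempt and no reset: what is moved stays moved. The work goes in short steps, Python scripts to look and compute and a tool call to move; the robot and the scene stay as the last step left them, time stands still between calls to the robot, and variables do not carry over. Pictures are saved under pics/ and viewed, on a budget of 10 in all, crops included, one or two more only if the job needs it, and the job is handed in when it is done.

Besides the shell and the picture viewer there is one more tool, called after "Call:" in YAML: its name, and indented under it one key for each argument. drive_tool: Moves the arm, as the interface text tells. Its arguments: {"type":"object","properties":{"commands":{"type":"array","items":{"type":"object","properties":{"wx":{"type":"number"},"wy":{"type":"number"},"wz":{"type":"number"},"dx":{"type":"number"},"dy":{"type":"number"},"dz":{"type":"number"},"claw":{"type":"number"}}}},"grip_force":{"type":"number"}},"required":["commands"]}

```bash
mkdir -p pics; ls; python3 - <<'E'
from plant import r, snapshot
import cv2,pickle
d={}
for n in("side","top"):
    s=snapshot(n); d[n]=s
    cv2.imwrite(f"pics/{n}0.png",s["color"][:,:,::-1]); print(n,s["fx"],s["fy"],s["cx"],s["cy"],s["world_to_cam"],[k for k in s])
pickle.dump(d,open("s0.pkl","wb"))
print(r.get_state())
E
```

```text
pics
side 449.36284974956106 449.36284974956106 287.8908032659912 208.87055027788392 [[ 8.22908442e-01 -5.68173924e-01 -2.97383631e-04 -4.43455235e-01]
 [ 2.82385902e-01  4.08536217e-01  8.67961037e-01 -2.66059588e-01]
 [-4.93031336e-01 -7.14336442e-01  4.96632208e-01 -1.16736878e+00]
 [ 0.00000000e+00  0.00000000e+00  0.00000000e+00  1.00000000e+00]] ['color', 'fx', 'fy', 'cx', 'cy', 'world_to_cam']
top 485.5547681783309 485.5547681783309 275.59280368159267 203.67816039402143 [[-0.02879703 -0.99947012 -0.0151724   0.06809223]
 [ 0.98244189 -0.03109898  0.18395868 -0.57527227]
 [-0.18433305 -0.00960854  0.98281687 -1.48604091]
 [ 0.          0.          0.          1.        ]] ['color', 'fx', 'fy', 'cx', 'cy', 'world_to_cam']
{'clock': 0.1, 'q': array([-1.29921216,  0.6898879 , -0.19453252,  1.56621276,  0.15729079,
        0.90247555, -0.21512224]), 'qd': array([-0.00058184,  0.00049249,  0.00025156, -0.00343858,  0.00016535,
       -0.00021214,  0.00157223]), 'joint_torque': array([-2.33376413e-03, -5.28507221e+01, -1.27089500e+00, -1.53841031e+01,
       -5.24212781e-02,  1.99720605e-03,  3.91598212e-05]), 'tool_pos': array([0.14712422, 0.60689224, 0.24900541]), 'eef_rot': array([ 1.18585037e-01,  9.92943581e-01, -7.95479542e-04, -4.55662579e-05]), 'contact_force': array([-0.08955189,  0.0139819 , -0.35990375]), 'moment': array([-0.04485913,  0.04247007, -0.00867792]), 'opening': 0.9980428704685325}
```

View pics/side0.png

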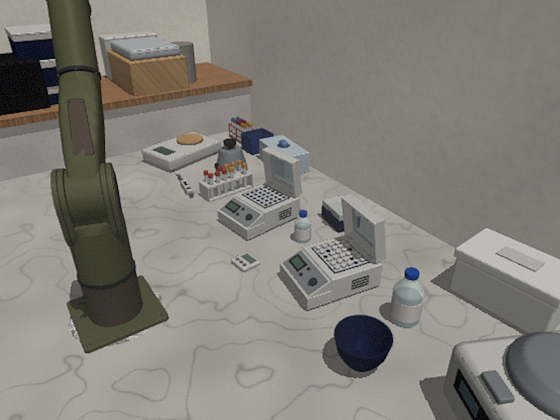

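View pics/top0.png

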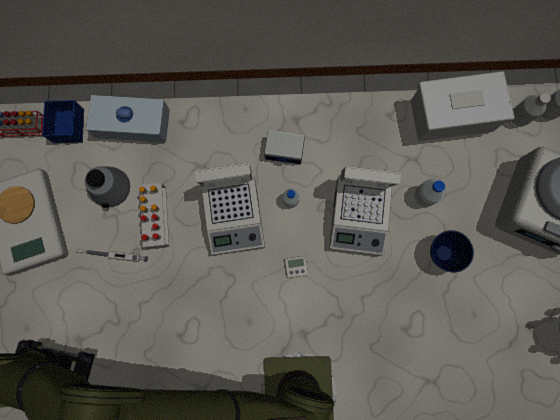

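The right heater (top view about 362,212) shows white caps. The left one (232,210) shows dark wells. I'll zoom in on the right heater in both views to find its key, panel corners and lid.

```bash
python3 - <<'E'
import cv2,pickle,numpy as np
d=pickle.load(open("s0.pkl","rb"))
a=d["top"]["color"][160:260,325:405,::-1]; b=d["side"]["color"][185:310,275:390,::-1]
a=cv2.resize(a,(400,500),interpolation=cv2.INTER_CUBIC);b=cv2.resize(b,(400,435),interpolation=cv2.INTER_CUBIC)
c=np.zeros((500,800,3),np.uint8);c[:,:400]=a;c[:435,400:]=b
c=cv2.convertScaleAbs(c,alpha=1.3)
for i in range(0,400,50):
    cv2.putText(c,str(325+i//5),(i,8),0,.3,(0,0,255));cv2.putText(c,str(int(275+i/3.478)),(400+i,8),0,.3,(0,0,255))
for i in range(50,500,50):
    cv2.putText(c,str(160+i//5),(0,i),0,.3,(0,0,255));cv2.putText(c,str(int(185+i/3.478)),(400,i),0,.3,(0,0,255))
cv2.imwrite("pics/crop.png",c)
E
```

```text
(no output)
```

View pics/crop.png

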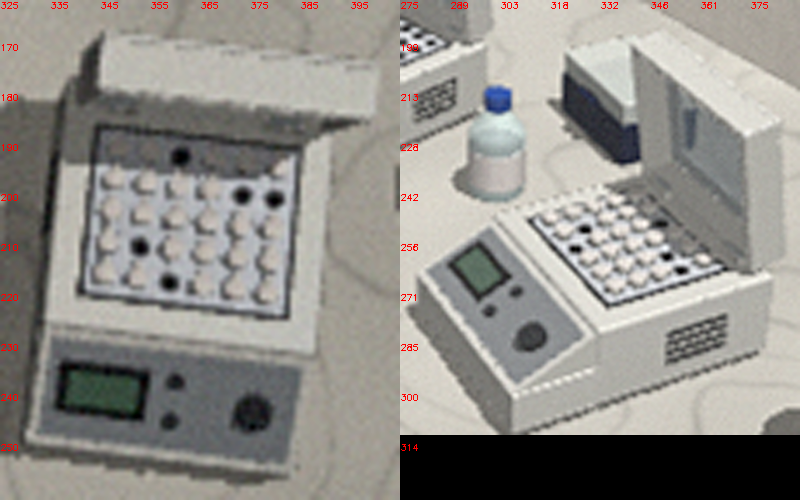

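```bash
cat > g.py <<'E'
import numpy as np,pickle
d=pickle.load(open("s0.pkl","rb"))
def ray(n,u,v):
    s=d[n];W=s["world_to_cam"];R=W[:3,:3]
    c=np.array([(u-s["cx"])/s["fx"],-(v-s["cy"])/s["fy"],-1]);return -R.T@W[:3,3],R.T@c
def onz(n,u,v,z):
    o,k=ray(n,u,v);return o+k*(z-o[2])/k[2]
def tri(t,s):
    (a,p),(b,q)=ray("top",*t),ray("side",*s)
    x=np.linalg.lstsq(np.c_[p,-q],b-a,rcond=None)[0];A=a+p*x[0];B=b+q*x[1];return (A+B)/2,np.linalg.norm(A-B)
def proj(n,P):
    s=d[n];c=s["world_to_cam"]@np.r_[P,1];return s["cx"]-s["fx"]*c[0]/c[2],s["cy"]+s["fy"]*c[1]/c[2]
T=lambda x,y:(325+x/5-.4,160+y/5-.4)
S=lambda x,y:(275+(x-400)/3.478-.36,185+y/3.48-.36)
E
python3 - <<'E'
from g import *
np.set_printoptions(precision=4,suppress=True)
print("cams",ray("top",0,0)[0],ray("side",0,0)[0])
for n,t,s,z in [("key",(252,412),(531,336),.070),("small up",(176,382),(516,291),.072),("small dn",(170,421),(489,311),.060),
 ("deck FR",(316,354),(597,330),.080),("deck FL",(47,322),(497,214),.080),("panel botL",(25,443),(417,260),.046),("panel botR",(290,470),(512,392),.046),("lid outR",(378,68),(780,122),None),("lid outL",(103,33),(672,30),None),("lid inL",(100,90),(631,45),None),("lid inR",(373,120),(742,136),None)]:
    print(n,*tri(T(*t),S(*s)), onz("top",*T(*t),z) if z else "")
E
```

```text
cams [0.2932 0.0359 1.5674] [-0.1355 -0.9772  0.8106]
key [ 0.4436 -0.2527  0.0638] 0.0028537043521607436 [ 0.4442 -0.2523  0.07  ]
small up [ 0.4635 -0.2065  0.0682] 0.0019940091040942325 [ 0.464  -0.2064  0.072 ]
small dn [ 0.4405 -0.2031  0.0568] 0.0023143435222757443 [ 0.4412 -0.2032  0.06  ]
deck FR [ 0.476  -0.2908  0.0801] 0.004022833773223876 [ 0.4777 -0.292   0.08  ]
deck FL [ 0.5022 -0.1276  0.0807] 0.0009365816129245 [ 0.5027 -0.128   0.08  ]
panel botL [ 0.4312 -0.1134  0.055 ] 0.0010555588230751981 [ 0.4315 -0.1141  0.046 ]
panel botR [ 0.4083 -0.2775  0.0444] 0.003596428863443045 [ 0.4097 -0.2781  0.046 ]
lid outR [ 0.6236 -0.3086  0.2171] 6.031618080291335e-05 
lid outL [ 0.6517 -0.155   0.2175] 0.005660317248361225 
lid inL [ 0.6165 -0.1502  0.2132] 0.0006124531403351491 
lid inR [ 0.5928 -0.3034  0.2136] 0.003040379148025179
```

Heater pose works out to yaw about -9.1°, origin (0.534, -0.215), hinge (0.631, -0.2305, 0.086) and lid at about 80°. All of these fit the given sizes. I'll go up, shut the jaws, and move across high.

Call:
drive_tool:
  commands:
    - {"wz": -0.079, "dz": -0.04, "claw": 0}
    - {"dz": -0.04, "claw": 0}
    - {"dz": -0.03, "claw": 0}
    - {"dx": -0.04, "claw": 0}
    - {"dx": -0.04, "claw": 0}
    - {"dx": -0.04, "claw": 0}
    - {"dx": -0.04, "claw": 0}
    - {"dx": -0.04, "claw": 0}
    - {"dx": -0.04, "claw": 0}
  grip_force: 10

```text
validation failed for argument at $.co...
```

Call:
drive_tool:
  commands:
    - {"dx": 0.0, "dy": 0.0, "dz": -0.04, "wx": 0.0, "wy": 0.0, "wz": -0.079, "claw": 0.0}
    - {"dx": 0.0, "dy": 0.0, "dz": -0.04, "wx": 0.0, "wy": 0.0, "wz": 0.0, "claw": 0.0}
  grip_force: 10

```text
clock: 0.3
tool_pos: [0.1471, 0.6063, 0.3291]
eef_rot: [0.078, 0.997, -0.002, -0.0]
contact_force: [0.4, 0.5, 1.0]
opening: 0.843
```

Call:
drive_tool:
  commands:
    - {"dx": -0.03, "dy": 0, "dz": -0.03, "wx": 0, "wy": 0, "wz": 0, "claw": 0}
    - {"dx": -0.04, "dy": 0, "dz": 0, "wx": 0, "wy": 0, "wz": 0, "claw": 0}
    - {"dx": -0.04, "dy": 0, "dz": 0, "wx": 0, "wy": 0, "wz": 0, "claw": 0}
    - {"dx": -0.04, "dy": 0, "dz": 0, "wx": 0, "wy": 0, "wz": 0, "claw": 0}
    - {"dx": -0.04, "dy": 0, "dz": 0, "wx": 0, "wy": 0, "wz": 0, "claw": 0}
    - {"dx": -0.04, "dy": -0.02, "dz": 0, "wx": 0, "wy": 0, "wz": 0, "claw": 0}
    - {"dx": -0.025, "dy": -0.04, "dz": 0, "wx": 0, "wy": 0, "wz": 0, "claw": 0}
    - {"dx": -0.025, "dy": -0.04, "dz": 0, "wx": 0, "wy": 0, "wz": 0, "claw": 0}
    - {"dx": -0.025, "dy": -0.04, "dz": 0, "wx": 0, "wy": 0, "wz": 0, "claw": 0}
    - {"dx": -0.025, "dy": -0.04, "dz": 0, "wx": 0, "wy": 0, "wz": 0, "claw": 0}

```text
clock: 1.3
tool_pos: [0.445, 0.3754, 0.3593]
eef_rot: [0.079, 0.997, -0.0, -0.0]
contact_force: [0.2, 0.7, 0.1]
opening: 0.006
```

Call:
drive_tool:
  commands:
    - {"dx": -0.026, "dy": -0.042, "dz": 0, "wx": 0, "wy": 0, "wz": 0, "claw": 0}
    - {"dx": -0.026, "dy": -0.042, "dz": 0, "wx": 0, "wy": 0, "wz": 0, "claw": 0}
    - {"dx": -0.026, "dy": -0.042, "dz": 0, "wx": 0, "wy": 0, "wz": 0, "claw": 0}
    - {"dx": -0.026, "dy": -0.042, "dz": 0, "wx": 0, "wy": 0, "wz": 0, "claw": 0}
    - {"dx": -0.026, "dy": -0.042, "dz": 0, "wx": 0, "wy": 0, "wz": 0, "claw": 0}
    - {"dx": -0.026, "dy": -0.042, "dz": 0, "wx": 0, "wy": 0, "wz": 0, "claw": 0}
    - {"dx": -0.026, "dy": -0.042, "dz": 0, "wx": 0, "wy": 0, "wz": 0, "claw": 0}
    - {"dx": -0.026, "dy": -0.042, "dz": 0, "wx": 0, "wy": 0, "wz": 0, "claw": 0}
    - {"dx": -0.026, "dy": -0.042, "dz": 0, "wx": 0, "wy": 0, "wz": 0, "claw": 0}
    - {"dx": -0.026, "dy": -0.042, "dz": 0, "wx": 0, "wy": 0, "wz": 0, "claw": 0}
    - {"dx": -0.026, "dy": -0.042, "dz": 0, "wx": 0, "wy": 0, "wz": 0, "claw": 0}
    - {"dx": -0.026, "dy": -0.042, "dz": 0, "wx": 0, "wy": 0, "wz": 0, "claw": 0}

```text
clock: 2.5
tool_pos: [0.6731, -0.1714, 0.3592]
eef_rot: [0.079, 0.997, 0.0, -0.0]
contact_force: [1.9, -0.1, -0.6]
opening: 0.003
```

Call:
drive_tool:
  commands:
    - {"dx": -0.01, "dy": -0.035, "dz": 0, "wx": 0, "wy": 0, "wz": 0, "claw": 0}
    - {"dx": -0.01, "dy": -0.03, "dz": 0, "wx": 0, "wy": 0, "wz": 0, "claw": 0}
    - {"dx": 0, "dy": 0, "dz": 0.04, "wx": 0, "wy": 0, "wz": 0, "claw": 0}
    - {"dx": 0, "dy": 0, "dz": 0.04, "wx": 0, "wy": 0, "wz": 0, "claw": 0}
    - {"dx": 0, "dy": 0, "dz": 0.03, "wx": 0, "wy": 0, "wz": 0, "claw": 0}
    - {"dx": 0, "dy": 0, "dz": 0.02, "wx": 0, "wy": 0, "wz": 0, "claw": 0}
    - {"dx": 0, "dy": 0, "dz": 0.014, "wx": 0, "wy": 0, "wz": 0, "claw": 0}

```text
clock: 3.2
tool_pos: [0.6813, -0.2365, 0.213]
eef_rot: [0.079, 0.997, 0.0, -0.002]
contact_force: [-0.4, -0.0, -0.0]
opening: 0.004
```

```bash
cat > look.py <<'E'
import sys,cv2,pickle,numpy as np
from plant import r,snapshot
a,b=snapshot("top")["color"],snapshot("side")["color"]
c=np.zeros((500,800,3),np.uint8)
c[:,:400]=cv2.resize(a[160:260,325:405,::-1],(400,500),interpolation=cv2.INTER_CUBIC)
c[:435,400:]=cv2.resize(b[185:310,275:390,::-1],(400,435),interpolation=cv2.INTER_CUBIC)
cv2.imwrite(sys.argv[1],cv2.convertScaleAbs(c,alpha=1.3))
s=r.get_state();p=s["tool_pos"]-[.534,-.215,0];print("heater frame",p@[.987,-.158,0],p@[.158,.987,0],p[2],s["contact_force"],s["clock"],s["q"])
E
python3 look.py pics/a.png
```

```text
heater frame 0.14854435874855365 0.002098948624631853 0.2131787643334605 [-0.54834903  0.95321898  0.08427934] 3.3 [ 0.35402791  0.86906492 -0.18391857  1.26064521  0.16326425  1.03100417
  1.56164174]
```

View pics/a.png

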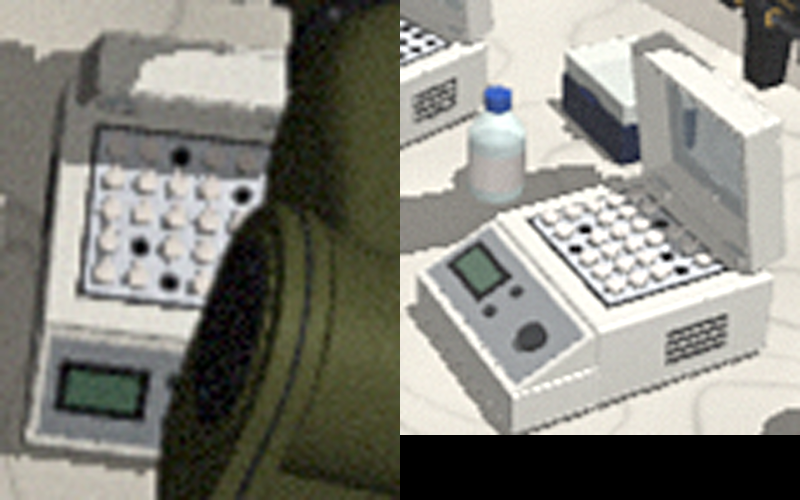

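The side view shows the shut fingertips behind the lid at crop (765,88), with a gap. Both the lid and the heater are unchanged. Next I approach and start the arc.

Call:
drive_tool:
  commands:
    - {"dx": 0.01, "dy": 0, "dz": -0.002, "wx": 0, "wy": 0, "wz": 0, "claw": 0}
    - {"dx": 0.01, "dy": 0, "dz": 0, "wx": 0, "wy": 0, "wz": 0, "claw": 0}
    - {"dx": 0.006, "dy": 0, "dz": 0, "wx": 0, "wy": 0, "wz": 0, "claw": 0}
    - {"dx": 0.006, "dy": 0, "dz": 0, "wx": 0, "wy": 0, "wz": 0, "claw": 0}
    - {"dx": 0.01, "dy": 0, "dz": 0, "wx": 0, "wy": 0, "wz": 0, "claw": 0}
    - {"dx": 0.01, "dy": 0, "dz": 0, "wx": 0, "wy": 0, "wz": 0, "claw": 0}
    - {"dx": 0.01, "dy": 0, "dz": 0.002, "wx": 0, "wy": 0, "wz": 0, "claw": 0}
    - {"dx": 0.01, "dy": 0, "dz": 0.002, "wx": 0, "wy": 0, "wz": 0, "claw": 0}

```text
clock: 4.1
tool_pos: [0.6124, -0.2257, 0.2151]
eef_rot: [0.079, 0.997, -0.0, 0.002]
contact_force: [0.9, -0.3, 2.1]
opening: 0.008
```

```bash
python3 look.py pics/b.png
```

```text
heater frame 0.07755789658185917 0.0017261707572069872 0.21448417177432785 [1.24450673 0.3731324  0.04495004] 4.2 [ 0.38325621  0.76448606 -0.18944943  1.51627252  0.17066229  0.87657025
  1.54771441]
```

View pics/b.png

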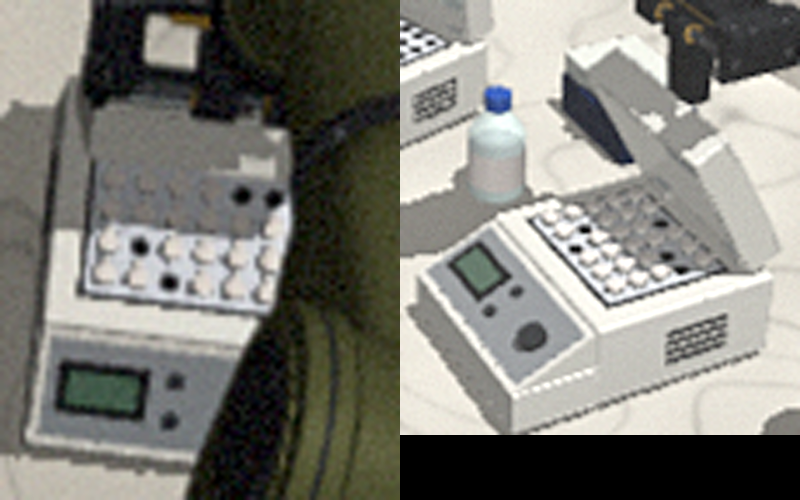

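The lid is at about 60° and the fingers (crop 690,95) are on its outer face only. The heater hasn't moved, so I continue the arc.

Call:
drive_tool:
  commands:
    - {"dx": 0.012, "dy": 0, "dz": 0.006, "wx": 0, "wy": 0, "wz": 0, "claw": 0}
    - {"dx": 0.0095, "dy": 0, "dz": 0.004, "wx": 0, "wy": 0, "wz": 0, "claw": 0}
    - {"dx": 0.009, "dy": 0, "dz": 0.005, "wx": 0, "wy": 0, "wz": 0, "claw": 0}
    - {"dx": 0.009, "dy": 0, "dz": 0.0055, "wx": 0, "wy": 0, "wz": 0, "claw": 0}
    - {"dx": 0.008, "dy": 0, "dz": 0.0065, "wx": 0, "wy": 0, "wz": 0, "claw": 0}
    - {"dx": 0.0075, "dy": 0, "dz": 0.007, "wx": 0, "wy": 0, "wz": 0, "claw": 0}
    - {"dx": 0.007, "dy": 0, "dz": 0.0075, "wx": 0, "wy": 0, "wz": 0, "claw": 0}
    - {"dx": 0.0065, "dy": 0, "dz": 0.0085, "wx": 0, "wy": 0, "wz": 0, "claw": 0}
    - {"dx": 0.0055, "dy": 0, "dz": 0.0085, "wx": 0, "wy": 0, "wz": 0, "claw": 0}
    - {"dx": 0.005, "dy": 0, "dz": 0.0095, "wx": 0, "wy": 0, "wz": 0, "claw": 0}

```text
clock: 5.2
tool_pos: [0.5334, -0.213, 0.1451]
eef_rot: [0.079, 0.997, -0.0, 0.0]
contact_force: [-0.1, -0.2, 1.2]
opening: 0.004
```

```bash
python3 look.py pics/c.png
```

```text
heater frame -0.002572410236581418 0.002054013548244541 0.14422169789896244 [ 0.67829766 -0.17620788 -0.56136743] 5.3 [ 0.39652357  0.76850988 -0.16553288  1.81658644  0.21142447  0.57721932
  1.51070776]
```

Call:
drive_tool:
  commands:
    - {"dx": 0.003, "dy": 0, "dz": 0.006, "wx": 0, "wy": 0, "wz": 0, "claw": 0}
    - {"dx": 0.002, "dy": 0, "dz": 0.005, "wx": 0, "wy": 0, "wz": 0, "claw": 0}
    - {"dx": 0, "dy": 0, "dz": 0.004, "wx": 0, "wy": 0, "wz": 0, "claw": 0}
    - {"dx": 0, "dy": 0, "dz": 0.002, "wx": 0, "wy": 0, "wz": 0, "claw": 0}
    - {"dx": 0, "dy": 0, "dz": 0, "wx": 0, "wy": 0, "wz": 0, "claw": 0}

```text
clock: 5.8
tool_pos: [0.5284, -0.212, 0.1284]
eef_rot: [0.079, 0.997, 0.0, -0.0]
contact_force: [1.3, -0.8, 1.3]
opening: 0.005
```

Call:
drive_tool:
  commands:
    - {"dx": 0, "dy": 0, "dz": 0.002, "wx": 0, "wy": 0, "wz": 0, "claw": 0}
    - {"dx": 0, "dy": 0, "dz": 0.001, "wx": 0, "wy": 0, "wz": 0, "claw": 0}
    - {"dx": 0, "dy": 0, "dz": 0, "wx": 0, "wy": 0, "wz": 0, "claw": 0}

```text
clock: 6.1
tool_pos: [0.5288, -0.2122, 0.1274]
eef_rot: [0.079, 0.997, -0.0, 0.001]
contact_force: [-2.5, 0.3, 11.7]
opening: 0.008
```

The fingertips stopped at z=0.127, which is the shut height, with 11.7 N. I'll lift off and go above the start key with the tool still vertical. Tilting square to the panel would run joint 6 out of range here. Instead I'll put the fingers' rear bottom edge on the key centre and move along the panel normal.

Call:
drive_tool:
  commands:
    - {"dx": 0, "dy": 0, "dz": -0.02, "wx": 0, "wy": 0, "wz": 0, "claw": 0}
    - {"dx": 0, "dy": 0, "dz": -0.025, "wx": 0, "wy": 0, "wz": 0, "claw": 0}
    - {"dx": 0.03, "dy": -0.02, "dz": 0, "wx": 0, "wy": 0, "wz": 0, "claw": 0}
    - {"dx": 0.03, "dy": -0.02, "dz": 0, "wx": 0, "wy": 0, "wz": 0, "claw": 0}
    - {"dx": 0.026, "dy": -0.014, "dz": 0, "wx": 0, "wy": 0, "wz": 0, "claw": 0}
    - {"dx": 0, "dy": 0, "dz": 0.03, "wx": 0, "wy": 0, "wz": 0, "claw": 0}
    - {"dx": 0, "dy": 0, "dz": 0.025, "wx": 0, "wy": 0, "wz": 0, "claw": 0}
    - {"dx": 0, "dy": 0, "dz": 0, "wx": 0, "wy": 0, "wz": 0, "claw": 0}

```text
clock: 6.9
tool_pos: [0.4336, -0.2513, 0.1138]
eef_rot: [0.079, 0.997, 0.001, -0.002]
contact_force: [-0.7, -0.2, 0.7]
opening: 0.006
```

```bash
python3 look.py pics/d.png
```

```text
heater frame -0.09168320249522295 -0.05188351747980588 0.11589674675731199 [ 0.66737736 -0.12214401 -0.66306109] 7.0 [ 0.51685243  0.7569277  -0.13704508  2.0437899   0.270751    0.35781931
  1.57489018]
```

View pics/d.png

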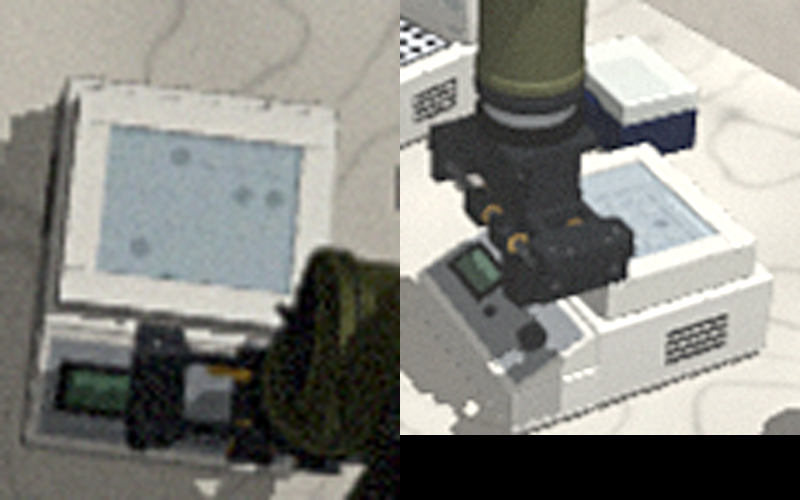

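The lid is flat shut and the heater's outline hasn't moved. The fingers are just above the key (side crop 530,335). Descending.

Call:
drive_tool:
  commands:
    - {"dx": 0, "dy": 0, "dz": 0.015, "wx": 0, "wy": 0, "wz": 0, "claw": 0}
    - {"dx": 0, "dy": 0, "dz": 0.01, "wx": 0, "wy": 0, "wz": 0, "claw": 0}
    - {"dx": 0, "dy": 0, "dz": 0.005, "wx": 0, "wy": 0, "wz": 0, "claw": 0}
    - {"dx": 0, "dy": 0, "dz": 0, "wx": 0, "wy": 0, "wz": 0, "claw": 0}

```text
clock: 7.4
tool_pos: [0.435, -0.2517, 0.0856]
eef_rot: [0.079, 0.997, 0.0, -0.0]
contact_force: [-0.3, -0.5, 0.4]
opening: 0.006
```

Call:
drive_tool:
  commands:
    - {"dx": -0.001, "dy": 0, "dz": 0.002, "wx": 0, "wy": 0, "wz": 0, "claw": 0}
    - {"dx": -0.001, "dy": 0, "dz": 0.002, "wx": 0, "wy": 0, "wz": 0, "claw": 0}
    - {"dx": 0, "dy": 0, "dz": 0, "wx": 0, "wy": 0, "wz": 0, "claw": 0}

```text
clock: 7.7
tool_pos: [0.4372, -0.2523, 0.0819]
eef_rot: [0.079, 0.997, -0.0, 0.0]
contact_force: [-0.5, -0.2, 2.6]
opening: 0.002
```

Call:
drive_tool:
  commands:
    - {"dx": -0.001, "dy": 0, "dz": 0.002, "wx": 0, "wy": 0, "wz": 0, "claw": 0}
    - {"dx": -0.0005, "dy": 0, "dz": 0.001, "wx": 0, "wy": 0, "wz": 0, "claw": 0}
    - {"dx": 0, "dy": 0, "dz": 0, "wx": 0, "wy": 0, "wz": 0, "claw": 0}

```text
clock: 8.0
tool_pos: [0.4385, -0.2525, 0.0788]
eef_rot: [0.079, 0.997, -0.0, 0.0]
contact_force: [-1.9, 1.5, 5.3]
opening: 0.003
```

Call:
drive_tool:
  commands:
    - {"dx": -0.0005, "dy": 0, "dz": 0.001, "wx": 0, "wy": 0, "wz": 0, "claw": 0}
    - {"dx": 0, "dy": 0, "dz": 0, "wx": 0, "wy": 0, "wz": 0, "claw": 0}

```text
clock: 8.2
tool_pos: [0.4387, -0.2526, 0.0783]
eef_rot: [0.079, 0.997, -0.0, -0.0]
contact_force: [-2.4, 0.3, 10.5]
opening: 0.004
```

Call:
drive_tool:
  commands:
    - {"dx": -0.0005, "dy": 0, "dz": 0.001, "wx": 0, "wy": 0, "wz": 0, "claw": 0}
    - {"dx": 0, "dy": 0, "dz": 0, "wx": 0, "wy": 0, "wz": 0, "claw": 0}
    - {"dx": 0, "dy": 0, "dz": 0, "wx": 0, "wy": 0, "wz": 0, "claw": 0}

```text
clock: 8.5
tool_pos: [0.4388, -0.2526, 0.078]
eef_rot: [0.079, 0.997, -0.0, -0.0]
contact_force: [-4.2, 1.4, 18.6]
opening: 0.007
```

Call:
drive_tool:
  commands:
    - {"dx": 0.001, "dy": 0, "dz": -0.003, "wx": 0, "wy": 0, "wz": 0, "claw": 0}
    - {"dx": 0.003, "dy": 0, "dz": -0.007, "wx": 0, "wy": 0, "wz": 0, "claw": 0}
    - {"dx": 0, "dy": 0, "dz": -0.03, "wx": 0, "wy": 0, "wz": 0, "claw": 0}
    - {"dx": 0, "dy": 0, "dz": -0.04, "wx": 0, "wy": 0, "wz": 0, "claw": 0}
    - {"dx": 0, "dy": 0, "dz": -0.04, "wx": 0, "wy": 0, "wz": 0, "claw": 0}
    - {"dx": 0, "dy": 0, "dz": -0.04, "wx": 0, "wy": 0, "wz": 0, "claw": 0}
    - {"dx": 0, "dy": 0.04, "dz": -0.03, "wx": 0, "wy": 0, "wz": 0, "claw": 0}
    - {"dx": 0, "dy": 0.04, "dz": 0, "wx": 0, "wy": 0, "wz": 0, "claw": 0}
    - {"dx": 0, "dy": 0.04, "dz": 0, "wx": 0, "wy": 0, "wz": 0, "claw": 0}
    - {"dx": 0, "dy": 0.04, "dz": 0, "wx": 0, "wy": 0, "wz": 0, "claw": 0}
    - {"dx": 0, "dy": 0.04, "dz": 0, "wx": 0, "wy": 0, "wz": 0, "claw": 0}
    - {"dx": 0, "dy": 0, "dz": 0, "wx": 0, "wy": 0, "wz": 0, "claw": 0}

```text
clock: 9.7
tool_pos: [0.4681, -0.0478, 0.267]
eef_rot: [0.074, 0.997, 0.002, 0.001]
contact_force: [0.5, -0.2, 0.6]
opening: 0.004
```

```bash
python3 look.py pics/e.png; python3 - <<'E'
from plant import r,snapshot
import cv2;cv2.imwrite("pics/f.png",snapshot("top")["color"][:,:,::-1])
E
```

```text
heater frame -0.09160349065948761 0.14873568060990827 0.2666850856698908 [ 0.42877878 -0.48303365 -0.75563187] 9.8 [ 0.17284391  0.46977978 -0.23371705  1.99396471  0.16416235  0.69564759
  1.25196029]
```

View pics/e.png

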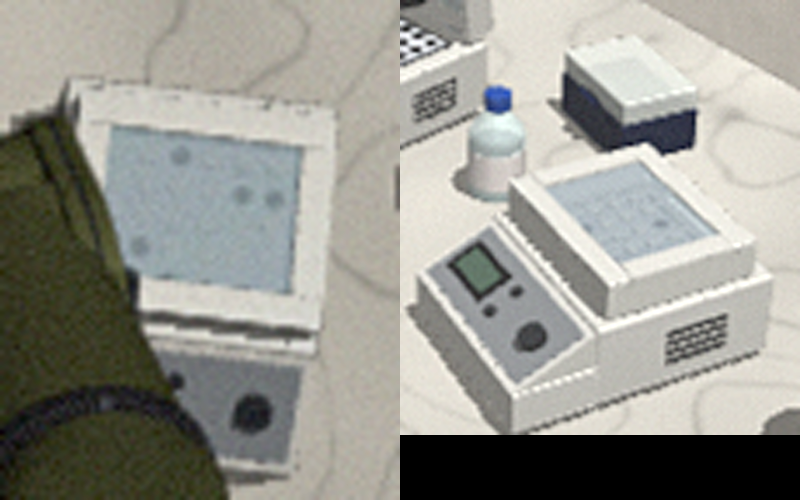

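View pics/f.png

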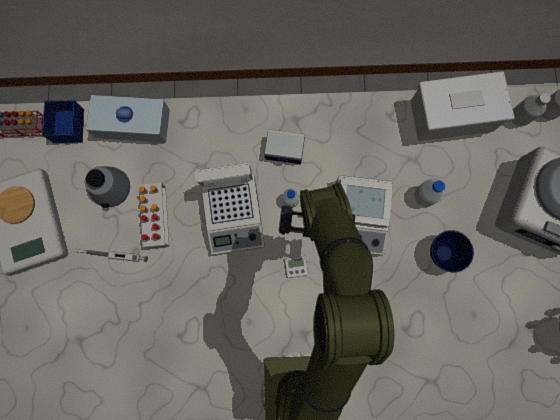

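The lid is shut and flush, the key has sprung back (side crop 531,336, as before), and the heater corners sit at the same pixels. The other heater, bottle and timer are undisturbed, and the arm is clear at z=0.267. Handing in.

```bash
python3 -c "
from plant import r
print(r.finish_job())"
```

```text
the job is handed in; nothing more can be done
None
```

I pushed the lid of the tube-filled heater (the right-hand one) shut from the outside with closed fingertips, then pressed its start key. I backed off and handed the job in at about 10 s on the robot's clock.

- **Lid:** the fingertips stopped at the shut height (tool at z = 0.127 m) with about 12 N. The last pictures show the lid lying flat.
- **Start key:** it went in to a hard stop, with the force rising from about 5 N to 19 N. It then sprang back to where it was in the pictures. I pressed with the tool vertical, moving along the panel's normal, because I estimated that tilting the tool square to the panel would take joint 6 out of range.
- **Everything else:** the heater's visible corners and the other objects in view are where they were in the first pictures, and the other heater's lid is still open. The fingers were about 27 mm clear of the two small setting keys.
- **Checks:** none failed or disagreed. The arm hid part of the panel in the last top view, but the side view shows the whole panel unchanged. The hand-in reports no verdict.

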